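# Make up the kits for two handle-copying jobs

## Task

Make up the kits for two handle-copying jobs in the two shallow trays, each thing in the compartment of its own shape. The broad tray gets the larger dark handle standing in the small square compartment, the packing block in the wide long one and the bench dog in the narrow long one; the long narrow tray gets the batten in its long compartment and the smaller pale handle standing in its short one. Everything rests flat on the compartment floors, right side up as it was found; leave the bent root hook where it lies.

Things in the scene. Friction and masses are not known exactly. Their poses are not given: they have to be found in the camera images.
- broad_tray: shallow wooden tray, fixed, 158 (x) x 230 (y) mm; rim and ribs 14 high, 6 thick; floor 5 thick. Origin: centre of underside, z up; its y axis points to the robot within 0.2 rad. Compartments, centre (x, y), inside size in its frame, mm: packing block (-29, 33) 90 x 152; bench dog (47, 33) 50 x 152; dark handle (0, -79) 60 x 60, at the far end between two empty pockets. On the left or right.
- narrow_tray: shallow wooden tray, fixed, 74 (x) x 258 (y) mm; rim and rib 14 high, 6 thick; floor 5 thick. Origin: centre of underside, z up; its y axis points to the robot within 0.2 rad. Compartments, centre (x, y), inside size in its frame, mm: batten (0, 31) 62 x 184; pale handle (0, -95) 62 x 56, at the far end. Stands on the other side from the broad tray.
- packing_block: dark brown rectangular wooden block, 66 (its x) x 123 (its y) x 45 mm high, 0.2 to 0.4 kg, loose. Origin: centre of the underside, z up; grasp across the 66 mm
- bench_dog: slim orange-brown wooden bar with a metal spring on one side, lying, 27 (its x) x 131 (its y) x 23 mm high, about 0.07 kg, loose. Origin: centre of the underside, z up; grasp across the 27 mm
- batten: dark reddish-brown wooden batten on its narrow edge, 37 (its x) x 160 (its y) x 70 mm high, about 0.2 kg, loose. Origin: centre of the underside, z up; grasp across the 37 mm
- dark_handle: the larger, darker loose tool handle, round, standing upright, 77 mm high, widening from 28 mm across at the foot to 35 mm at 66 mm up, about 0.07 kg, loose. Origin: centre of the underside, z up along it
- pale_handle: the smaller, paler loose tool handle, round, standing upright, 69 mm high, widening from 22 mm across at the foot to 27 mm at 59 mm up, about 0.05 kg, loose. Origin: centre of the underside, z up along it
- root_hook: bystander: pale bent branch used as a hook, lying, 34 (its x) x 117 (its y) x 15 mm high, among the things; must not be moved. Origin: centre of the underside
Mind the look-alikes: they are no part of the job. Leave any purple look-alike of the dark_handle alone.

How it is judged:
By the outcome, as a careful person would: the job done as asked, in the order asked, and still so for the second after the job is handed in, with the robot touching nothing.
It also fails if it takes over 128 s, if anything falls off the work surface, if the arm or the gripper's body presses on something with over 40 N, if the wrist force passes 120 N, or if a joint passes its speed limit or range.

## Robot

A 6-joint arm with a two-finger parallel gripper is mounted at the origin on a cart in front of the work surface, level with it; the furniture and walls round the work are solid. World frame = base frame: x ahead of the robot, y to its left, z up, the work surface at z = 0. Lengths are in mm, angles in degrees, forces in N, time in s.
With the tool pointing down it reaches from about 300 to 850 mm from the base axis. Payload 4.2 kg.
Tool frame: the origin (TCP) lies on the centre line of the jaws, within the pads' length; the fingertips stand 11 mm ahead of it and the grasp point (between the pads) lies 8 mm behind it; z points along the fingers, y is the line along which they close (so a half turn about z gives the same grasp; the last joint's range is limited). The gripper opens to 91 mm and grips with 3 to 60 N. Pads are 32 mm wide; open, the fingers measure 118 mm over their backs; the gripper's body (76 mm by 178 mm) begins 60 mm behind the grasp point.
Start: joints at [-70.703, 18.312, 89.639, -0, 72.044, -1.146], TCP at [200.838, -538.801, 224.976] pointing down, gripper open.
Joint ranges: [-177.97, 177.97], [-48.28, 115.42], [12.27, 149.76], [-77.06, 257.06], [2.81, 150.46], [-146.56, 146.56]. Speed limits (degrees/s): [147.25, 147.25, 180, 180, 180, 180].

## Interface

Orientations are given as [roll, pitch, yaw] about the fixed x, y, z axes, in that order (R = Rz(yaw) Ry(pitch) Rx(roll)).
In Python, from workcell import env, grab_frame, camera_model, models gives the robot as it stands.
- The arm moves only by the shell command python3 -m crank 'ROWS' [FORCE]. ROWS is text: rows parted by semicolons, each of 7 numbers parted by spaces: the closure, from -1 (fully open) to 1 (shut), so that 0 is half open, then the shift along the tool's x, y, z in mm, then the turn, a rotation vector about the tool's x, y, z in degrees. A call has 1 to 10 rows; each row shifts and turns the commanded pose from where the row before left it, along the tool's axes as they then stand; what a row does not reach is not made up. A row lasts 1/8 s, in which the tool goes at most 62.5 mm and 10.7 degrees, less where a joint would pass 70% of its speed; a pose out of reach is approached as far as the arm can. A call is refused whole if a number of a shift passes 62.5 or a number of a turn 10.7, either way. A call with a gripper value outside its range is refused whole. The fingers move at their own pace and stop on an object; FORCE is the grip in N (left out, the last holds). Time passes only in rows, so rows that do not move let the fingers close. It gives the time, the measured TCP pose, the force, the opening and the grip force at its end, in the units of the state.
- env.state(): the state, without advancing time (a new reading comes with each control period).
- grab_frame(name): name is "scene" or "top" or "wrist"; returns the picture (480x640x3 uint8, blue, green, red); there is no depth.
- camera_model(name): a dict with "K" (3x3 intrinsics, pixels), "R" (3x3) and "t" (3): a world point X has camera coordinates R X + t; the wrist camera has in their place "mount" (4x4, takes a point from camera to tool coordinates, whose origin is the TCP and whose axes are the flange's). Camera axes: x right, y down, z forward; pixel columns grow to the right and rows downward; lengths in mm; the calibration is good to about 2 mm. A picture is of the moment at which its call begins: read the wrist's pose just before it. camera_model takes no time and is no camera call.
- env.job_done(): hands the job in; it is judged then, once.
Trained networks look in the newest picture that a camera, given by its name, has taken for a name from the list of things; names that differ only in an ending like _2 or _b are one class to them, and where a whole thing is asked for, a point or a joint stands for the part that bears it (a point fixed in the world has none). Each returns a list of dicts, best first, with "p" (0 to 1); they miss things now and then, are a little off and sometimes report something else, mostly with a low value. They report only what shows in the picture. A call takes as long as a camera call. They do not tell look-alikes from the thing itself.
- models.search_frame(name, camera): "point" ([x, y, z] in mm, in world coordinates, good to about 4 mm: the middle of the surface that is visible of it).
The state is a dict: "time_s": time; "qpos": joint angles; "qvel": joint speeds; "effort": joint torques, N m; "ee_pos": TCP position; "ee_rot": TCP orientation; "force": force on the tool from outside, world axes, zero at the start; "torque": the same for the moment, N m; "gripper_width": finger opening in mm; "gripper_force": force on a finger pad.
Only numpy, scipy, OpenCV 4.12 (cv2) and the standard library are available. Lean on these libraries where they do the work, as an engineer would, in place of code of your own. Each camera call takes 0.05 s, during which the arm holds its last target. There are 200 camera calls.

## Working session

There is one attempt and no reset: what is moved stays moved. The work goes in short steps, Python scripts to look and compute and a shell command to move; the robot and the scene stay as the last step left them, time stands still between calls to the robot, and variables do not carry over. Pictures are saved under pics/ and viewed, at most 14 in all, crops included, and the job is handed in when it is done.

```bash
ls; mkdir -p pics; python3 - <<'E'
from workcell import env, grab_frame, camera_model, models
import cv2
for c in ["top","scene"]:
    cv2.imwrite(f"pics/{c}0.png",grab_frame(c))
    for n in ["broad_tray","narrow_tray","packing_block","bench_dog","batten","dark_handle","pale_handle","root_hook"]:
        print(c,n,[([round(v) for v in d["point"]],round(d["p"],2)) for d in models.search_frame(n,c)][:3])
    m=camera_model(c);print(m)
print(camera_model("wrist"));print(env.state())
E
```

```text
pics
top broad_tray [([514, 349, 3], 0.63)]
top narrow_tray [([495, -353, 6], 0.7)]
top packing_block [([435, 140, 46], 0.69)]
top bench_dog [([631, 128, 25], 0.95), ([631, 17, 11], 0.63)]
top batten []
top dark_handle [([512, 51, 75], 0.69), ([445, 2, 74], 0.62), ([517, -13, 73], 0.59)]
top pale_handle [([623, -135, 62], 0.58)]
top root_hook [([628, 130, 26], 0.54), ([634, 16, 12], 0.5)]
{'K': array([[539.17177148,   0.        , 326.9590014 ],
       [  0.        , 539.17177148, 234.97239723],
       [  0.        ,   0.        ,   1.        ]]), 'R': array([[-0.0106328 , -0.99968159, -0.0228837 ],
       [-0.99121802,  0.01355389, -0.13154139],
       [ 0.13180966,  0.02128408, -0.99104652]]), 't': array([  15.32901119,  517.31245357, 1154.86783381])}
scene broad_tray [([512, 343, 8], 0.93)]
scene narrow_tray [([490, -353, 4], 0.63)]
scene packing_block [([440, 123, 44], 0.66)]
scene bench_dog [([627, 122, 24], 0.82)]
scene batten [([443, -137, 70], 0.87)]
scene dark_handle [([523, 39, 60], 0.85), ([440, -11, 60], 0.8), ([520, -28, 65], 0.72)]
scene pale_handle [([628, -144, 57], 0.
[... 902 characters left out ...]
      1.00000000e+00]])}
{'time_s': 0.9, 'qpos': array([-7.07018198e+01,  1.83097736e+01,  8.96403702e+01, -2.20426743e-03,
        7.20430722e+01, -1.14384697e+00]), 'qvel': array([-0.02126534, -0.02563492,  0.02130152, -0.02822848, -0.00361054,
       -0.0373731 ]), 'effort': array([-1.97388821e-03, -4.12343824e+01, -2.32232845e+01,  7.27866869e-02,
        3.78485187e-02,  7.76263192e-06]), 'ee_pos': array([ 200.83519805, -538.79224587,  224.98796061]), 'ee_rot': array([1.79993259e+02, 2.23198295e-03, 2.04427065e+01]), 'force': array([ 0.3295583 , -0.17645976, -0.07813252]), 'torque': array([-0.03778766, -0.01197406,  0.03285011]), 'gripper_force': 0.0, 'gripper_width': 91.15254567956055}
```

View top.

View pics/top0.png

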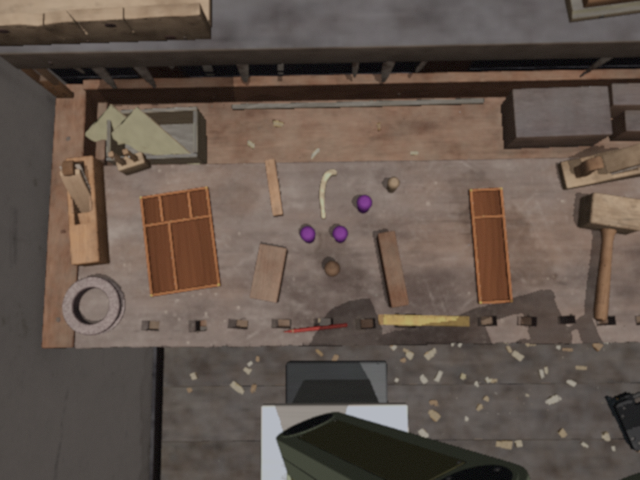

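View pics/scene0.png

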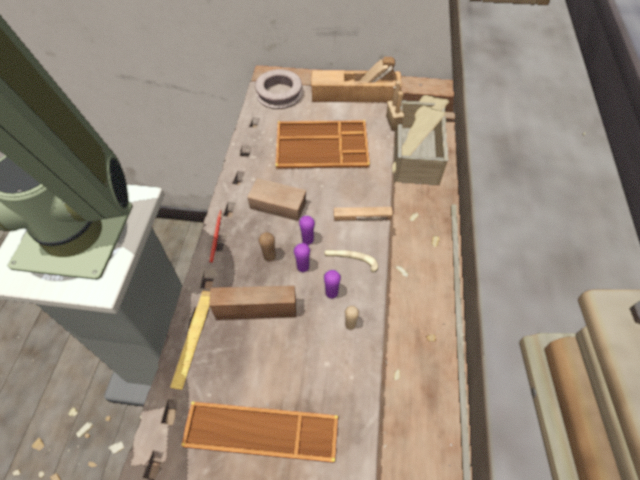

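```bash
cat > h.py <<'E'
import numpy as np, cv2, sys
from scipy.spatial.transform import Rotation as Ro
from workcell import env, grab_frame, camera_model, models
def cam(name):
    m=camera_model(name)
    if name!="wrist": return m["K"],m["R"],m["t"]
    s=env.state(); T=np.eye(4); T[:3,:3]=Ro.from_euler("xyz",s["ee_rot"],degrees=True).as_matrix(); T[:3,3]=s["ee_pos"]
    W=np.linalg.inv(T@m["mount"]); return m["K"],W[:3,:3],W[:3,3]
def proj(c,X):
    K,R,t=c; p=(np.atleast_2d(X)@R.T+t)@K.T; return p[:,:2]/p[:,2:]
def lift(c,uv,z):
    K,R,t=c; uv=np.atleast_2d(uv).astype(float); d=np.c_[uv,np.ones(len(uv))]@np.linalg.inv(K).T@R; C=-R.T@t
    return C+d*((z-C[2])/d[:,2:])
def rect(P):  # world pts -> centre, (short,long), yaw of long axis vs x
    (c,(w,h),a)=cv2.minAreaRect(P[:,:2].astype(np.float32))
    if w>h: w,h,a=h,w,a-90
    return np.round(c,1),np.round((w,h),1),round((a+90+90)%180-90,2)
def go(x,y,z,yaw,st=None):  # remaining shift in tool axes; turn about tool z
    s=env.state(); R=Ro.from_euler("xyz",s["ee_rot"],degrees=True)
    d=R.inv().apply(np.array([x,y,z])-s["ee_pos"])
    print("t",round(s["time_s"],2),"shift",np.round(d,1),"turn z",round((s["ee_rot"][2]-yaw+180)%360-180,1),"q",np.round(s["qpos"]))
E
python3 - <<'E'
from h import *
im=cv2.imread("pics/top0.png"); c=cam("top")
hsv=cv2.cvtColor(im,cv2.COLOR_BGR2HSV)
def blob(mask,uv):
    n,l=cv2.connectedComponents(cv2.morphologyEx(mask,cv2.MORPH_CLOSE,np.ones((5,5),np.uint8)))
    k=l[uv[1],uv[0]]; ys,xs=np.nonzero(l==k); return np.c_[xs,ys],k
for nm,uv in dict(broad=(195,240),narrow=(490,240),block=(269,272),dog=(274,188),batten=(392,268),dark=(332,268),pale=(393,184),g=(430,250)).items():
    print(nm,hsv[uv[1],uv[0]])
tm=((hsv[...,1]>140)&(hsv[...,0]<16)&(hsv[...,2]>70)).astype(np.uint8)
for uv in [(195,240),(490,240)]:
    b,k=blob(tm,uv); print(uv,k,len(b),rect(lift(c,b,10)))
for n,(x0,y0,x1,y1) in dict(a=(240,150,420,315),b=(120,180,225,305),c=(460,180,520,310)).items():
    pass
cv2.imwrite("pics/mid.png",cv2.resize(im[150:315,235:435],None,fx=3.6,fy=3.6,interpolation=cv2.INTER_CUBIC))
for n,z,uv in [("dark",77,(332,267)),("pale",69,(393,182)),("batten",70,(392,268)),("block",45,(269,272)),("dog",23,(274,188))]: print(n,lift(c,uv,z).round(0))
E
```

```text
broad [ 10 153 105]
narrow [ 10 147 109]
block [ 12  79 132]
dog [ 14  91 171]
batten [ 11  84 121]
dark [ 13  97 110]
pale [ 15  74 156]
g [ 10  63 129]
(195, 240) 1 6647 (array([512.5, 343.3]), array([154.8, 225. ]), 8.02)
(490, 240) 2 3643 (array([ 493. , -352.9]), array([ 72.7, 254.3]), 2.19)
dark [[444.  -2.  77.]]
pale [[ 626. -136.   69.]]
batten [[ 440. -129.   70.]]
block [[437. 136.  45.]]
dog [[628. 128.  23.]]
```

View pics/mid.png

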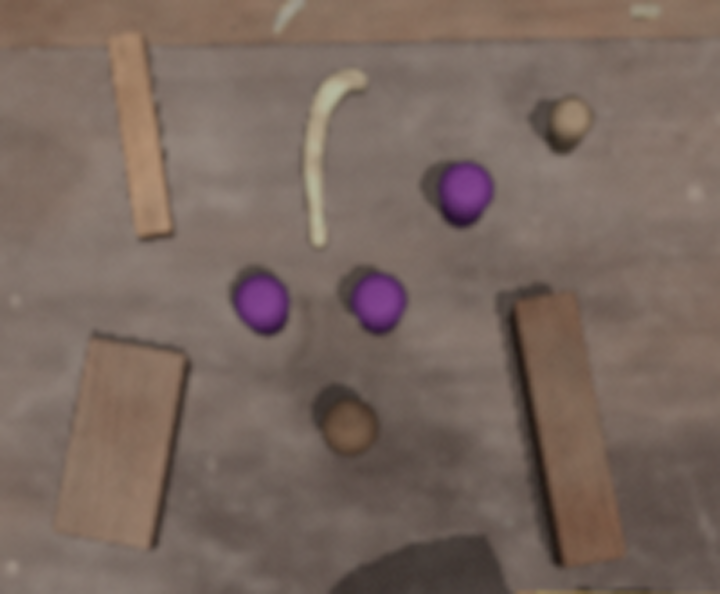

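```bash
cat >> h.py <<'E'
TR=dict(broad=(512.5,343.3,8.0),narrow=(493,-352.9,2.2))
def comp(tr,x,y):
    X,Y,a=TR[tr]; a=np.radians(a); ey=-np.array([np.cos(a),np.sin(a)]); ex=np.array([-np.sin(a),np.cos(a)])
    return np.round([X,Y]+ex*x+ey*y,1)
E
python3 - <<'E'
from h import *
c=cam("top")
f=lambda L:(np.array(L)+.5)/3.6-.5+[235,150]
for n,z,L in [("block",45,[(92,337),(187,354),(153,548),(57,527)]),("dog",23,[(110,37),(141,34),(172,233),(139,238)]),("batten",70,[(515,300),(575,293),(623,553),(563,564)])]:
    P=lift(c,f(L),z); print(n,P[:,:2].mean(0).round(1),rect(P))
for n,z,L in [("dark",70,[(350,424)]),("pale",62,[(571,119)])]: print(n,lift(c,f(L),z).round(1))
for a in [("broad",0,-79),("broad",-29,33),("broad",47,33),("narrow",0,31),("narrow",0,-95)]: print(a,comp(*a))
go(440,-2,190,0)
E
```

```text
block [436.4 136.4] (array([435.9, 136.4]), array([ 59.2, 119.1]), -10.11)
dog [629.7 128.6] (array([630. , 128.3]), array([ 20.8, 130.5]), 8.24)
batten [ 440.2 -129.9] (array([ 440.6, -129.9]), array([ 35.7, 157.4]), 8.89)
dark [[443.1  -1.4  70. ]]
pale [[ 626.5 -137.    62. ]]
('broad', 0, -79) [590.7 354.3]
('broad', -29, 33) [483.9 310. ]
('broad', 47, 33) [473.3 385.2]
('narrow', 0, 31) [ 462.  -354.1]
('narrow', 0, -95) [ 587.9 -349.3]
t 0.9 shift [ 411.6 -419.5   34.9] turn z 20.4 q [-71.  18.  90.  -0.  72.  -1.]
```

```bash
python3 -m crank '-1 41 -42 0 0 0 0;-1 41 -42 0 0 0 0;-1 41 -42 0 0 0 0;-1 41 -42 0 0 0 0;-1 41 -42 0 0 0 0;-1 41 -42 0 0 0 0;-1 41 -42 0 0 0 0;-1 41 -42 0 0 0 0;-1 41 -42 0 0 0 0;-1 41 -42 0 0 0 0' 20; python3 -m crank '-1 0 0 10 0 0 10.2;-1 0 0 10 0 0 10.2; -1 0 0 0 0 0 0;-1 0 0 0 0 0 0'
python3 - <<'E'
from h import *
c=cam("wrist"); cv2.imwrite("pics/w1.png",grab_frame("wrist"))
go(443,-1.5,61,0); print(proj(c,[[443,-1.5,77],[443,-1.5,0]]))
E
```

```text
time_s: 2.15
ee_pos: [439.0, -0.2, 225.3]
ee_rot: [180.0, -0.1, 20.5]
force: [0.8, -1.6, 0.4]
gripper_width: 91.5
gripper_force: 0.0
time_s: 2.65
ee_pos: [438.5, -2.2, 205.3]
ee_rot: [180.0, -0.0, 0.2]
force: [0.9, 0.1, -0.6]
gripper_width: 91.0
gripper_force: 0.0
t 2.7 shift [  4.2  -0.8 144.4] turn z 0.1 q [ -2.   7. 108.  -0.  65.  88.]
[[325.38242787 234.44114346]
 [325.59211506 215.91944999]]
```

View pics/w1.png

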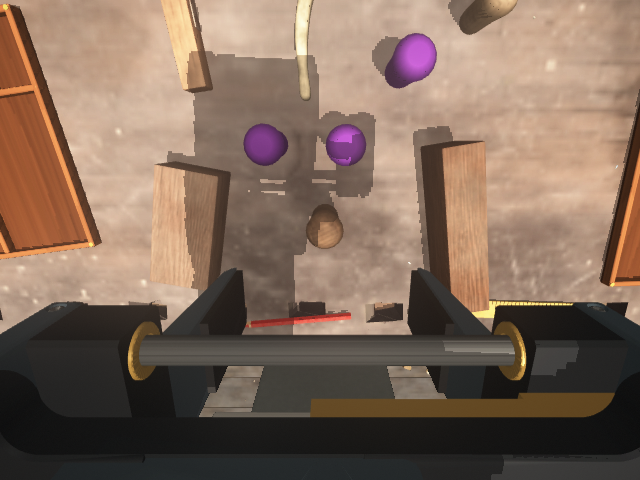

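```bash
python3 -m crank '-1 3 0 40 0 0 0;-1 3 -0.5 40 0 0 0;-1 0 0 40 0 0 0;-1 0 0 38 0 0 0;-1 0 0 0 0 0 0;1 0 0 0 0 0 0;1 0 0 0 0 0 0;1 0 0 0 0 0 0;1 0 0 0 0 0 0;1 0 0 0 0 0 0' 15; python3 -m crank '1 0 0 0 0 0 0;1 0 0 0 0 0 0;1 0 0 -30 0 0 0;1 0 0 -40 0 0 0;1 0 0 -40 0 0 0;1 0 0 0 0 0 0'
python3 - <<'E'
from h import *
s=env.state(); print(s["ee_pos"],s["ee_rot"])
go(590.7,354.3,157,8)
E
```

```text
time_s: 3.95
ee_pos: [444.4, -1.5, 47.2]
ee_rot: [180.0, -0.0, 0.0]
force: [-0.1, -0.5, -0.4]
gripper_width: 44.0
gripper_force: 0.0
time_s: 4.7
ee_pos: [446.3, -1.6, 159.5]
ee_rot: [180.0, -0.4, 0.0]
force: [0.6, -0.1, -0.7]
gripper_width: 33.2
gripper_force: 15.0
[446.31710418  -1.64796156 159.53072056] [ 1.79977405e+02 -3.89031430e-01  4.73535450e-02]
t 4.7 shift [ 144.7 -355.8    3.4] turn z -8.0 q [ -2.  10. 112.  -0.  58.  88.]
```

```bash
python3 -m crank '1 18 -44.5 0 0 0 0;1 18 -44.5 0 0 0 0;1 18 -44.5 0 0 0 0;1 18 -44.5 0 0 0 0;1 18 -44.5 0 0 0 0;1 18 -44.5 0 0 0 0;1 18 -44.5 0 0 0 0;1 18 -44.5 0 0 0 0;1 0 0 0 0 0 -8;1 0 0 0 0 0 0'; python3 -m crank '1 0 0 0 0 0 0'
python3 - <<'E'
from h import *
c=cam("wrist"); im=grab_frame("wrist"); 
for tr in ["broad"]:
    for x,y in [(-79,-115),(79,-115),(-79,115),(79,115),(-33,-112),(33,-112),(-33,-45),(33,-45)]:
        p=comp(tr,x,y); cv2.circle(im,tuple(int(v) for v in proj(c,[[*p,14]])[0]),3,(255,255,0),1)
cv2.imwrite("pics/w2.png",im)
go(590.7,354.3,52,8)
E
```

```text
time_s: 5.95
ee_pos: [587.2, 354.5, 154.4]
ee_rot: [179.9, 0.2, 8.0]
force: [-0.1, -0.5, -1.6]
gripper_width: 33.1
gripper_force: 15.0
time_s: 6.08
ee_pos: [587.6, 353.8, 155.8]
ee_rot: [179.9, 0.1, 7.9]
force: [-0.2, 0.7, -0.4]
gripper_width: 33.4
gripper_force: 15.0
t 6.12 shift [  3.1  -0.2 104.3] turn z -0.1 q [ 30.  31.  79.  -0.  70. 112.]
```

View pics/w2.png

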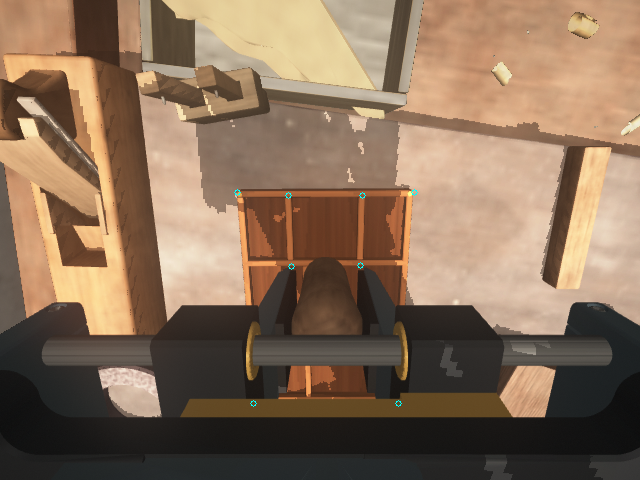

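```bash
python3 -m crank '1 3 0 30 0 0 0;1 0 0 30 0 0 0;1 0 0 30 0 0 0;1 0 0 10 0 0 0;1 0 0 2 0 0 0;1 0 0 0 0 0 0'
```

```text
time_s: 6.88
ee_pos: [591.8, 355.3, 56.2]
ee_rot: [-180.0, -0.1, 8.0]
force: [0.1, 0.1, 0.6]
gripper_width: 33.2
gripper_force: 15.0
```

```bash
python3 -m crank '1 0 0 2.5 0 0 0;1 0 0 1 0 0 0;1 0 0 0 0 0 0;1 0 0 0 0 0 0'
```

```text
time_s: 7.38
ee_pos: [591.3, 355.2, 52.0]
ee_rot: [-180.0, -0.1, 8.0]
force: [0.2, 0.4, 2.0]
gripper_width: 33.3
gripper_force: 15.0
```

```bash
python3 -m crank '-1 0 0 0 0 0 0;-1 0 0 0 0 0 0;-1 0 0 0 0 0 0;-1 0 0 0 0 0 0;-1 0 0 -30 0 0 0;-1 0 0 -50 0 0 0;-1 0 0 -50 0 0 0;-1 0 0 -20 0 0 0;-1 0 0 0 0 0 0'
python3 - <<'E'
from h import *
go(436,136,200,-10)
E
```

```text
time_s: 8.5
ee_pos: [591.8, 355.4, 203.5]
ee_rot: [-179.9, -0.2, 8.0]
force: [-0.2, -0.0, 0.1]
gripper_width: 91.1
gripper_force: 0.0
t 8.5 shift [-185.   195.5    2.5] turn z 18.0 q [ 30.  29.  75.  -0.  75. 112.]
```

```bash
python3 -m crank '-1 -37 39 0 0 0 0;-1 -37 39 0 0 0 0;-1 -37 39 0 0 0 0;-1 -37 39 0 0 0 0;-1 -37 39 0 0 0 0;-1 0 0 0 0 0 9;-1 0 0 0 0 0 9;-1 0 0 0 0 0 0;-1 0 0 0 0 0 0'
python3 - <<'E'
from h import *
c=cam("wrist"); im=grab_frame("wrist")
def draw(x,y,yaw,w,l,z,col):
    a=np.radians(yaw); e=np.array([np.cos(a),np.sin(a)]); n=np.array([-e[1],e[0]])
    P=[[*( np.array([x,y])+s*l/2*e+t*w/2*n),z] for s,t in [(1,1),(1,-1),(-1,-1),(-1,1)]]
    cv2.polylines(im,[proj(c,P).astype(np.int32)],True,col,1)
draw(436,136.4,-10.1,66,123,45,(255,255,0)); draw(630,128.5,8.2,27,131,23,(255,255,0)) 
for (x,y) in [(-33,-112),(33,-112),(-33,-45),(33,-45)]: cv2.circle(im,tuple(int(v) for v in proj(c,[[*comp("broad",x,y),14]])[0]),3,(255,255,0),1)
cv2.imwrite("pics/w3.png",im); go(436,136.4,27,-10)
E
```

```text
time_s: 9.62
ee_pos: [434.7, 136.0, 200.6]
ee_rot: [180.0, 0.1, -9.8]
force: [-0.2, -1.2, -0.0]
gripper_width: 91.2
gripper_force: 0.0
t 9.68 shift [  1.3  -0.7 173.7] turn z 0.2 q [ 16.   9. 106.  -0.  65. 116.]
```

View pics/w3.png

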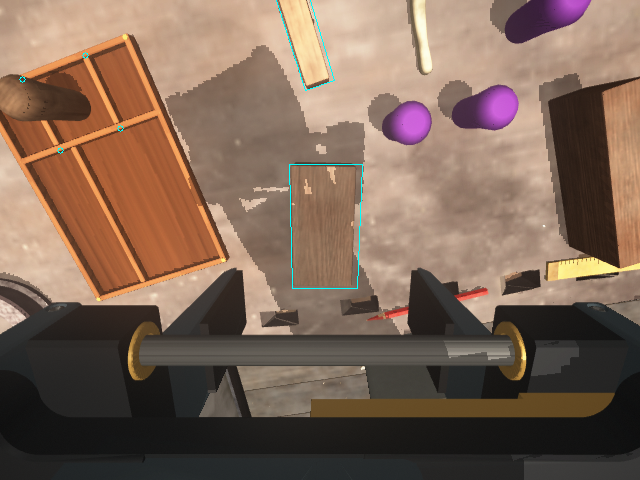

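```bash
python3 -m crank '-1 1 -2 45 0 0 0;-1 0 -1 45 0 0 0;-1 0 0 45 0 0 0;-1 0 0 37 0 0 0;-1 0 0 3 0 0 0;-1 0 0 0 0 0 0;1 0 0 0 0 0 0;1 0 0 0 0 0 0;1 0 0 0 0 0 0;1 0 0 0 0 0 0' 30;python3 -m crank '1 0 0 0 0 0 0;1 0 0 0 0 0 0;1 0 0 -25 0 0 0;1 0 0 -30 0 0 0;1 0 0 -30 0 0 0;1 0 0 0 0 0 0;1 0 0 0 0 0 0'
python3 - <<'E'
from h import *
go(*comp("broad",-29,33),110,8)
E
```

```text
time_s: 10.92
ee_pos: [437.0, 139.0, 27.0]
ee_rot: [-180.0, -0.1, -10.0]
force: [-1.7, -0.1, 4.0]
gripper_width: 60.1
gripper_force: 29.9
time_s: 11.8
ee_pos: [435.4, 138.4, 110.0]
ee_rot: [179.9, 0.1, -10.0]
force: [-0.4, 0.3, -4.1]
gripper_width: 60.1
gripper_force: 29.9
t 11.8 shift [  18.1 -177.4   -0.3] turn z -18.0 q [ 16.  14. 114.  -0.  52. 116.]
```

```bash
python3 -m crank '1 4.5 -44 0 0 0 0;1 4.5 -44 0 0 0 0;1 4.5 -44 0 0 0 0;1 4.5 -44 0 0 0 0;1 0 0 0 0 0 -9;1 0 0 0 0 0 -9;1 0 0 10 0 0 0;1 0 0 10 0 0 0;1 0 0 0 0 0 0;1 0 0 0 0 0 0'
python3 - <<'E'
from h import *
go(*comp("broad",-29,33),32,8)
c=cam("wrist"); cv2.imwrite("pics/w4.png",grab_frame("wrist"))
E
```

```text
time_s: 13.05
ee_pos: [484.9, 308.9, 91.2]
ee_rot: [180.0, 0.0, 8.0]
force: [-0.7, -0.9, -3.8]
gripper_width: 59.7
gripper_force: 29.9
t 13.05 shift [-0.8 -1.2 59.2] turn z -0.0 q [ 31.  25. 100.  -0.  55. 113.]
```

View pics/w4.png

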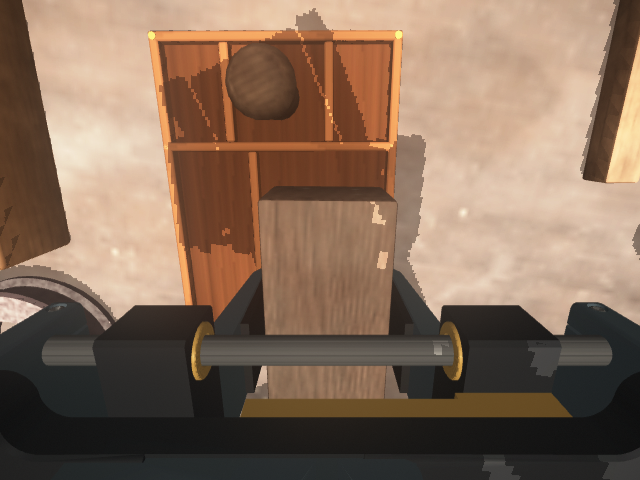

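```bash
python3 -m crank '1 -1 -1 25 0 0 0;1 0 0 20 0 0 0;1 0 0 10 0 0 0;1 0 0 3 0 0 0;1 0 0 0 0 0 0;1 0 0 0 0 0 0'
```

```text
time_s: 13.85
ee_pos: [484.2, 310.2, 34.2]
ee_rot: [-180.0, -0.1, 8.0]
force: [0.2, 0.4, -3.5]
gripper_width: 59.8
gripper_force: 29.9
```

```bash
python3 -m crank '1 0 0 2 0 0 0;1 0 0 1 0 0 0;1 0 0 0 0 0 0;1 0 0 0 0 0 0'
```

```text
time_s: 14.35
ee_pos: [484.2, 310.2, 32.0]
ee_rot: [-180.0, -0.1, 8.0]
force: [-2.6, -1.3, 5.9]
gripper_width: 59.8
gripper_force: 29.9
```

```bash
python3 -m crank '-1 0 0 0 0 0 0;-1 0 0 0 0 0 0;-1 0 0 0 0 0 0;-1 0 0 -30 0 0 0;-1 0 0 -40 0 0 0;-1 0 0 -40 0 0 0;-1 0 0 -38 0 0 0;-1 0 0 0 0 0 0'
python3 - <<'E'
from h import *
go(630,128,180,8.2)
E
```

```text
time_s: 15.35
ee_pos: [485.4, 310.9, 181.7]
ee_rot: [-179.8, -0.4, 8.0]
force: [0.0, 0.0, -0.8]
gripper_width: 91.0
gripper_force: 0.0
t 15.35 shift [117.6 201.4   1.9] turn z -0.2 q [ 32.  20.  94.  -0.  66. 113.]
```

```bash
python3 -m crank '-1 23.5 40.2 0 0 0 0;-1 23.5 40.2 0 0 0 0;-1 23.5 40.2 0 0 0 0;-1 23.5 40.2 0 0 0 0;-1 23.5 40.2 0 0 0 0;-1 0 0 0 0 0 0;-1 0 0 0 0 0 0'
cat >> h.py <<'E'
def draw(im,c,x,y,yaw,w,l,z,col=(255,255,0)):
    a=np.radians(yaw); e=np.array([np.cos(a),np.sin(a)]); n=np.array([-e[1],e[0]])
    P=[[*( np.array([x,y])+s*l/2*e+t*w/2*n),z] for s,t in [(1,1),(1,-1),(-1,-1),(-1,1)]]
    cv2.polylines(im,[proj(c,P).astype(np.int32)],True,col,1)
E
python3 - <<'E'
from h import *
c=cam("wrist"); im=grab_frame("wrist")
draw(im,c,630,128.5,8.2,27,131,23)
cv2.imwrite("pics/w5.png",im); go(630,128.5,22,8.2)
E
```

```text
time_s: 16.23
ee_pos: [627.3, 127.5, 177.1]
ee_rot: [-180.0, 0.2, 8.0]
force: [0.9, -0.3, -0.8]
gripper_width: 91.0
gripper_force: 0.0
t 16.27 shift [ 3.300e+00 -1.000e-01  1.555e+02] turn z -0.1 q [10. 26. 85.  0. 70. 92.]
```

View pics/w5.png

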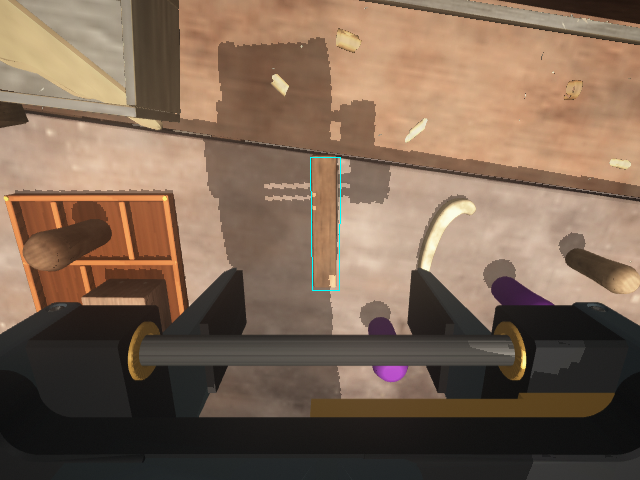

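```bash
python3 -m crank '-1 3 0 45 0 0 0;-1 0 0 45 0 0 0;-1 0 0 40 0 0 0;-1 0 0 20 0 0 0;-1 0 0 3 0 0 0;-1 0 0 0 0 0 0;-1 0 0 0 0 0 0'
```

```text
time_s: 17.15
ee_pos: [631.9, 128.2, 26.9]
ee_rot: [-180.0, -0.1, 8.1]
force: [-0.5, -0.2, 0.0]
gripper_width: 91.1
gripper_force: 0.0
```

```bash
python3 -m crank '-1 -1 0 3 0 0 0;-1 0 0 2 0 0 0;1 0 0 0 0 0 0;1 0 0 0 0 0 0;1 0 0 0 0 0 0;1 0 0 0 0 0 0;1 0 0 0 0 0 0;1 0 0 0 0 0 0;1 0 0 0 0 0 0;1 0 0 0 0 0 0' 15; python3 -m crank '1 0 0 0 0 0 0;1 0 0 -20 0 0 0;1 0 0 -40 0 0 0;1 0 0 -40 0 0 0;1 0 0 -45 0 0 0;1 0 0 0 0 0 0;1 0 0 0 0 0 0'
python3 - <<'E'
from h import *
go(*comp("broad",47,33),165,8)
E
```

```text
time_s: 18.4
ee_pos: [630.1, 127.7, 20.4]
ee_rot: [-180.0, -0.0, 8.0]
force: [0.2, 0.8, 0.0]
gripper_width: 22.9
gripper_force: 15.0
time_s: 19.27
ee_pos: [629.3, 127.4, 164.5]
ee_rot: [180.0, 0.1, 8.0]
force: [-0.9, 0.3, -1.4]
gripper_width: 23.0
gripper_force: 15.0
t 19.27 shift [-118.4 -277.1   -0.4] turn z 0.0 q [10. 27. 85. -0. 68. 92.]
```

```bash
python3 -m crank '1 -17 -39.6 0 0 0 0;1 -17 -39.6 0 0 0 0;1 -17 -39.6 0 0 0 0;1 -17 -39.6 0 0 0 0;1 -17 -39.6 0 0 0 0;1 -17 -39.6 0 0 0 0;1 -17 -39.6 0 0 0 0;1 0 0 35 0 0 0;1 0 0 35 0 0 0;1 0 0 0 0 0 0'
python3 -m crank '1 0 0 0 0 0 0'
python3 - <<'E'
from h import *
go(*comp("broad",47,33),27,8)
c=cam("wrist"); im=grab_frame("wrist"); print(proj(c,[[*comp("broad",22,-43),14],[*comp("broad",72,-43),14]]))
cv2.imwrite("pics/w6.png",im)
E
```

```text
time_s: 20.52
ee_pos: [470.7, 383.4, 90.9]
ee_rot: [179.7, 0.5, 8.1]
force: [0.5, 0.3, -0.6]
gripper_width: 22.8
gripper_force: 15.0
time_s: 20.65
ee_pos: [473.8, 385.4, 95.5]
ee_rot: [180.0, 0.0, 8.0]
force: [0.5, 0.5, -0.1]
gripper_width: 23.2
gripper_force: 15.0
t 20.65 shift [-0.5  0.2 68.5] turn z 0.0 q [ 38.  27.  95.  -0.  57. 120.]
[[362.31782594 153.0525604 ]
 [289.86506365 152.93518878]]
```

View pics/w6.png

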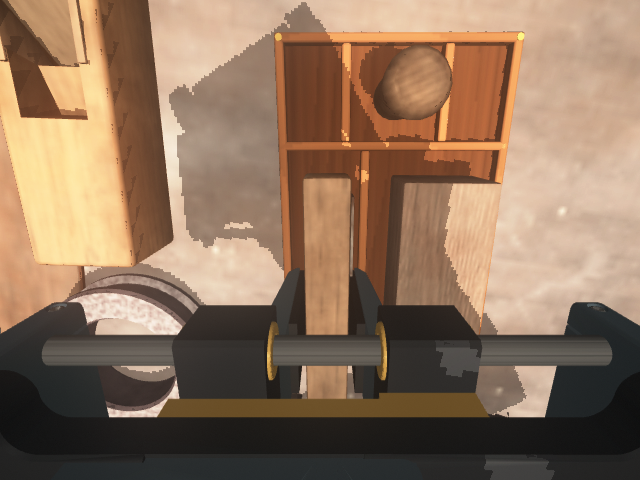

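```bash
python3 -m crank '1 0 0 30 0 0 0;1 0 0 25 0 0 0;1 0 0 8 0 0 0;1 0 0 2 0 0 0;1 0 0 0 0 0 0;1 0 0 0 0 0 0;1 0 0 0 0 0 0'
```

```text
time_s: 21.58
ee_pos: [473.8, 385.6, 31.0]
ee_rot: [-180.0, -0.1, 8.0]
force: [-0.0, 0.7, -0.6]
gripper_width: 22.7
gripper_force: 15.0
```

```bash
python3 -m crank '1 0 0 3.5 0 0 0;1 0 0 0.5 0 0 0;1 0 0 0 0 0 0;1 0 0 0 0 0 0'
```

```text
time_s: 22.08
ee_pos: [473.5, 385.4, 26.4]
ee_rot: [180.0, -0.0, 8.0]
force: [0.1, -0.5, -0.9]
gripper_width: 22.5
gripper_force: 15.0
```

```bash
python3 -m crank '0.3 0 0 0 0 0 0;0.3 0 0 0 0 0 0;0.2 0 0 0 0 0 0;0.2 0 0 -10 0 0 0;0.2 0 0 -30 0 0 0;0 0 0 -50 0 0 0;-1 0 0 -50 0 0 0;-1 0 0 -20 0 0 0;-1 0 0 0 0 0 0'
python3 - <<'E'
from h import *
go(440,-130,195,8.9)
c=cam("top"); grab_frame("top")
E
```

```text
time_s: 23.2
ee_pos: [474.3, 386.0, 189.0]
ee_rot: [-179.9, -0.3, 8.0]
force: [-0.5, 0.3, -1.0]
gripper_width: 72.5
gripper_force: 0.0
t 23.2 shift [-106.1  506.2   -7.7] turn z -0.9 q [ 38.  23.  88.  -0.  69. 120.]
```

```bash
python3 -m crank '-1 -10.6 50.6 0 0 0 0;-1 -10.6 50.6 0 0 0 0;-1 -10.6 50.6 0 0 0 0;-1 -10.6 50.6 0 0 0 0;-1 -10.6 50.6 0 0 0 0;-1 -10.6 50.6 0 0 0 0;-1 -10.6 50.6 0 0 0 0;-1 -10.6 50.6 0 0 0 0;-1 -10.6 50.6 0 0 0 0;-1 -10.6 50.6 0 0 0 0'
python3 -m crank '-1 0 0 -5 0 0 -1;-1 0 0 0 0 0 0;-1 0 0 0 0 0 0'
python3 - <<'E'
from h import *
c=cam("wrist"); im=grab_frame("wrist")
draw(im,c,440.2,-129.9,8.9,37,160,70); draw(im,c,440.2,-129.9,8.9,37,160,0)
t=cv2.imread("pics/top0.png")*0
t=grab_frame("top")[170:310,120:230]
im[:280,:220]=cv2.resize(t,(220,280))
cv2.imwrite("pics/w7.png",im); go(440.2,-129.9,42,8.9)
E
```

```text
time_s: 24.5
ee_pos: [438.0, -131.8, 185.0]
ee_rot: [-179.9, 0.1, 8.0]
force: [1.0, -0.3, -0.7]
gripper_width: 91.2
gripper_force: 0.0
time_s: 24.88
ee_pos: [439.1, -129.2, 190.9]
ee_rot: [-180.0, 0.1, 9.1]
force: [-0.9, 0.5, -0.2]
gripper_width: 91.2
gripper_force: 0.0
t 24.98 shift [  0.9   0.8 149.1] turn z 0.3 q [-18.   9. 107.   0.  64.  63.]
```

View pics/w7.png

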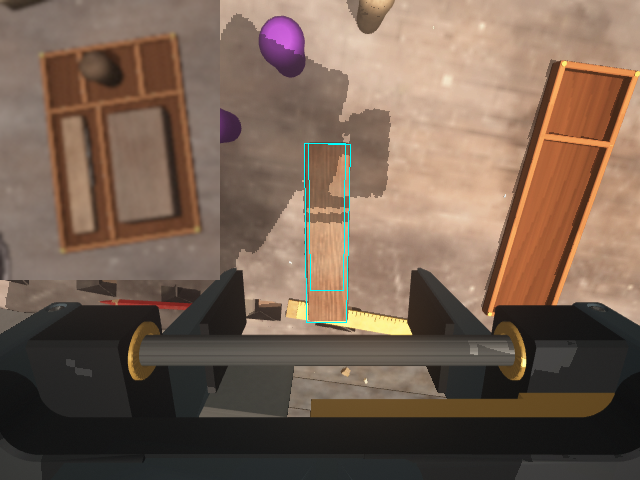

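```bash
python3 -m crank '-1 1 1 45 0 0 0;-1 0 0 45 0 0 0;-1 0 0 40 0 0 0;-1 0 0 17 0 0 0;-1 0 0 2 0 0 0;1 0 0 0 0 0 0;1 0 0 0 0 0 0;1 0 0 0 0 0 0;1 0 0 0 0 0 0;1 0 0 0 0 0 0' 25; python3 -m crank '1 0 0 0 0 0 0;1 0 0 0 0 0 0;1 0 0 -20 0 0 0;1 0 0 -30 0 0 0;1 0 0 -20 0 0 0;1 0 0 0 0 0 0;1 0 0 0 0 0 0'
python3 - <<'E'
from h import *
go(*comp("narrow",0,31),110,2.2)
E
```

```text
time_s: 26.22
ee_pos: [440.5, -131.4, 42.6]
ee_rot: [180.0, -0.0, 9.0]
force: [-0.2, 0.0, 0.4]
gripper_width: 44.1
gripper_force: 0.0
time_s: 27.1
ee_pos: [439.7, -131.1, 111.5]
ee_rot: [-180.0, 0.1, 9.0]
force: [-0.3, 0.0, -2.7]
gripper_width: 36.8
gripper_force: 25.0
t 27.1 shift [-13.  223.7   1.4] turn z 6.8 q [-18.  14. 114.  -0.  52.  63.]
```

```bash
python3 -m crank '1 -2.6 44.7 0 0 0 0;1 -2.6 44.7 0 0 0 0;1 -2.6 44.7 0 0 0 0;1 -2.6 44.7 0 0 0 0;1 -2.6 44.7 0 0 0 0;1 0 0 0 0 0 6.8;1 0 0 0 0 0 0;1 0 0 0 0 0 0'
python3 - <<'E'
from h import *
go(*comp("narrow",0,31),47.5,2.2)
c=cam("wrist"); im=grab_frame("wrist"); 
draw(im,c,*comp("narrow",0,0),2.2,74,258,14);draw(im,c,*comp("narrow",0,31),2.2,62,184,14)
cv2.imwrite("pics/w8.png",im)
E
```

```text
time_s: 28.1
ee_pos: [462.3, -353.3, 111.5]
ee_rot: [-179.9, 0.1, 2.4]
force: [-0.3, -1.0, -2.0]
gripper_width: 37.1
gripper_force: 25.0
t 28.1 shift [-0.2  0.9 64. ] turn z 0.2 q [-39.  24.  98.  -0.  58.  49.]
```

View pics/w8.png

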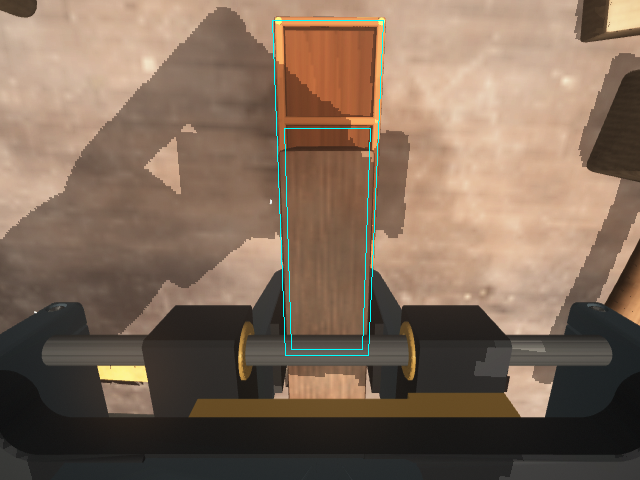

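```bash
python3 -m crank '1 0 1 30 0 0 0;1 0 0 20 0 0 0;1 0 0 10 0 0 0;1 0 0 3 0 0 0;1 0 0 0 0 0 0;1 0 0 0 0 0 0'
```

```text
time_s: 28.9
ee_pos: [463.3, -355.4, 50.3]
ee_rot: [179.9, -0.1, 2.3]
force: [-0.2, -0.4, -1.8]
gripper_width: 36.7
gripper_force: 25.0
```

```bash
python3 -m crank '1 0 0 2 0 0 0;1 0 0 1.5 0 0 0;1 0 0 0 0 0 0;1 0 0 0 0 0 0'
```

```text
time_s: 29.4
ee_pos: [463.2, -355.3, 47.5]
ee_rot: [179.9, -0.1, 2.3]
force: [-0.7, 2.3, 6.5]
gripper_width: 36.7
gripper_force: 25.0
```

```bash
python3 -m crank '-1 0 0 0 0 0 0;-1 0 0 0 0 0 0;-1 0 0 0 0 0 0;-1 0 0 0 0 0 0;-1 0 0 -30 0 0 0;-1 0 0 -45 0 0 0;-1 0 0 -45 0 0 0;-1 0 0 -30 0 0 0;-1 0 0 0 0 0 0'
python3 - <<'E'
from h import *
go(622,-136,200,2.2)
E
```

```text
time_s: 30.52
ee_pos: [463.9, -355.9, 198.4]
ee_rot: [179.8, -0.2, 2.2]
force: [0.0, 0.1, 0.3]
gripper_width: 91.7
gripper_force: 0.0
t 30.52 shift [ 166.6 -213.6   -1.6] turn z 0.0 q [-39.  20.  91.  -0.  69.  49.]
```

```bash
python3 -m crank '-1 33.3 -42.7 0 0 0 0;-1 33.3 -42.7 0 0 0 0;-1 33.3 -42.7 0 0 0 0;-1 33.3 -42.7 0 0 0 0;-1 33.3 -42.7 0 0 0 0;-1 0 0 0 0 0 0;-1 0 0 0 0 0 0;-1 0 0 0 0 0 0'
python3 - <<'E'
from h import *
c=cam("wrist"); im=grab_frame("wrist"); 
for z in (0,60): cv2.circle(im,tuple(int(v) for v in proj(c,[[626.5,-137,z]])[0]),3,(255,255,0),1)
cv2.imwrite("pics/w9.png",im);go(626.5,-137,38,2.2)
E
```

```text
time_s: 31.52
ee_pos: [619.9, -136.3, 195.3]
ee_rot: [180.0, 0.1, 2.2]
force: [0.1, 0.0, -0.6]
gripper_width: 91.2
gripper_force: 0.0
t 31.57 shift [  6.6   0.8 157.6] turn z -0.1 q [-13.  25.  84.  -0.  71.  74.]
```

View pics/w9.png

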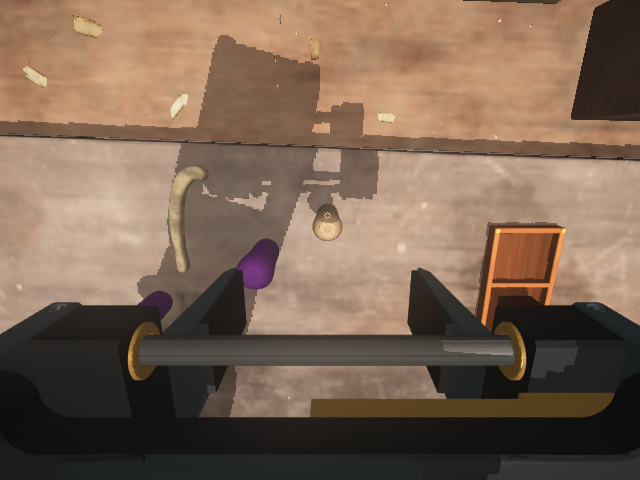

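```bash
python3 - <<'E'
from h import *
print(lift(cam("top"),(np.array([[466,188],[379,300]])+.5)/3.6-.5+[235,150],70), lift(cam("wrist"),[[254,268]],77),lift(cam("wrist"),[[327,228]],69))
E
```

```text
[[583.53801818 -72.43144854  70.        ]
 [516.65567413 -19.48639039  70.        ]] [[593.9674373  -73.83229169  77.        ]] [[ 630.59036636 -136.75538565   69.        ]]
```

```bash
python3 -m crank '-0.2 4 0.5 0 0 0 0;-0.2 4 0 0 0 0 0;-0.2 0 0 30 0 0 0;-0.2 0 0 30 0 0 0;-0.2 0 0 0 0 0 0;-0.2 0 0 0 0 0 0'
```

```text
time_s: 32.33
ee_pos: [629.7, -135.7, 137.1]
ee_rot: [180.0, -0.1, 2.2]
force: [0.2, -0.0, 0.8]
gripper_width: 54.8
gripper_force: 0.0
```

```bash
python3 -m crank '-0.2 -1 1 30 0 0 0;-0.2 0 0 35 0 0 0;-0.2 0 0 28 0 0 0;-0.2 0 0 4 0 0 0;-0.2 0 0 0 0 0 0;1 0 0 0 0 0 0;1 0 0 0 0 0 0;1 0 0 0 0 0 0;1 0 0 0 0 0 0;1 0 0 0 0 0 0' 12; python3 -m crank '1 0 0 0 0 0 0;1 0 0 0 0 0 0'; python3 -m crank '1 0 0 -30 0 0 0;1 0 0 -45 0 0 0;1 0 0 -35 0 0 0;1 0 0 0 0 0 0;1 0 0 0 0 0 0'
python3 - <<'E'
from h import *
go(*comp("narrow",0,-95),150,2.2)
E
```

```text
time_s: 33.58
ee_pos: [628.2, -136.4, 39.5]
ee_rot: [180.0, -0.1, 2.2]
force: [0.2, -0.0, 4.4]
gripper_width: 25.8
gripper_force: 12.0
time_s: 33.83
ee_pos: [628.3, -136.4, 39.5]
ee_rot: [180.0, -0.1, 2.2]
force: [-0.6, 1.3, 5.0]
gripper_width: 25.6
gripper_force: 12.0
time_s: 34.45
ee_pos: [626.8, -136.2, 147.3]
ee_rot: [-180.0, 0.2, 2.2]
force: [0.7, 0.3, -1.6]
gripper_width: 26.6
gripper_force: 12.0
t 34.45 shift [-47.2 211.4  -2.7] turn z 0.0 q [-13.  27.  87.  -0.  66.  74.]
```

```bash
python3 -m crank '1 -9.5 42.3 0 0 0 0;1 -9.5 42.3 0 0 0 0;1 -9.5 42.3 0 0 0 0;1 -9.5 42.3 0 0 0 0;1 -9.5 42.3 0 0 0 0;1 0 0 20 0 0 0;1 0 0 20 0 0 0;1 0 0 0 0 0 0;1 0 0 0 0 0 0'
python3 - <<'E'
from h import *
go(*comp("narrow",0,-95),45,2.2)
c=cam("wrist"); im=grab_frame("wrist"); 
draw(im,c,*comp("narrow",0,-95),2.2,62,56,14)
cv2.imwrite("pics/w10.png",im)
E
```

```text
time_s: 35.58
ee_pos: [588.6, -349.4, 108.4]
ee_rot: [-180.0, 0.1, 2.3]
force: [-0.0, 0.5, 0.0]
gripper_width: 25.8
gripper_force: 12.0
t 35.58 shift [-0.7 -0.1 63.4] turn z 0.1 q [-32.  33.  83.  -0.  64.  56.]
```

View pics/w10.png

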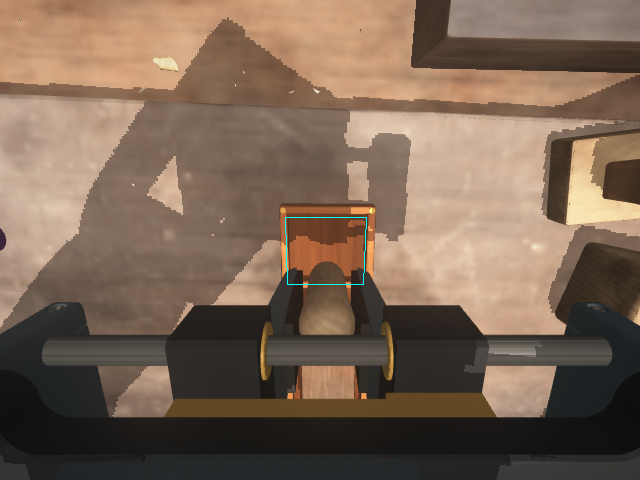

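```bash
python3 -m crank '1 0 0 30 0 0 0;1 0 0 20 0 0 0;1 0 0 8 0 0 0;1 0 0 2 0 0 0;1 0 0 0 0 0 0;1 0 0 0 0 0 0'
```

```text
time_s: 36.38
ee_pos: [589.2, -349.9, 50.0]
ee_rot: [179.9, -0.1, 2.2]
force: [-0.9, 0.4, -1.5]
gripper_width: 26.3
gripper_force: 12.0
```

```bash
python3 -m crank '1 0 0 2.5 0 0 0;1 0 0 1.5 0 0 0;1 0 0 0 0 0 0;1 0 0 0 0 0 0'
```

```text
time_s: 36.88
ee_pos: [588.7, -349.6, 44.9]
ee_rot: [180.0, -0.0, 2.2]
force: [0.3, 0.0, -0.4]
gripper_width: 25.5
gripper_force: 12.0
```

```bash
python3 -m crank '1 0 0 1 0 0 0;1 0 0 0 0 0 0;1 0 0 0 0 0 0'
```

```text
time_s: 37.25
ee_pos: [588.9, -349.8, 44.6]
ee_rot: [180.0, -0.0, 2.2]
force: [-1.1, 0.1, 4.0]
gripper_width: 26.0
gripper_force: 12.0
```

Contact; release, lift and check.

```bash
python3 -m crank '0.2 0 0 0 0 0 0;0 0 0 0 0 0 0;-0.3 0 0 0 0 0 0;-0.3 0 0 0 0 0 0;-0.3 0 0 -30 0 0 0;-0.3 0 0 -45 0 0 0;-0.3 0 0 -45 0 0 0;-0.3 0 0 -45 0 0 0;-0.3 0 0 0 0 0 0'; python3 -m crank '-0.3 -40 45 0 0 0 0;-0.3 -40 45 0 0 0 0;-0.3 -40 45 0 0 0 0;-0.3 -40 45 0 0 0 0;-0.3 0 0 0 0 0 0'
python3 - <<'E'
from h import *
a=grab_frame("top")[150:315,120:530]; b=grab_frame("scene")[80:480,150:450]
cv2.imwrite("pics/f.png",np.hstack([cv2.resize(a,(500,201)),np.zeros((201,0,3),np.uint8)]))
im=np.zeros((600,800,3),np.uint8); im[:300,:745]=cv2.resize(a,(745,300)); im[300:600,:225]=cv2.resize(b,(225,300)); 
b2=grab_frame("scene")[390:470,170:350]; im[300:500,240:690]=cv2.resize(b2,(450,200))
cv2.imwrite("pics/f.png",im)
E
```

```text
time_s: 38.38
ee_pos: [590.6, -350.7, 213.9]
ee_rot: [179.7, -0.5, 2.2]
force: [-1.5, -0.5, 0.3]
gripper_width: 58.9
gripper_force: 0.0
time_s: 39.0
ee_pos: [432.2, -538.6, 207.1]
ee_rot: [-179.9, 0.1, 1.9]
force: [0.6, -0.1, 0.0]
gripper_width: 59.3
gripper_force: 0.0
```

View pics/f.png

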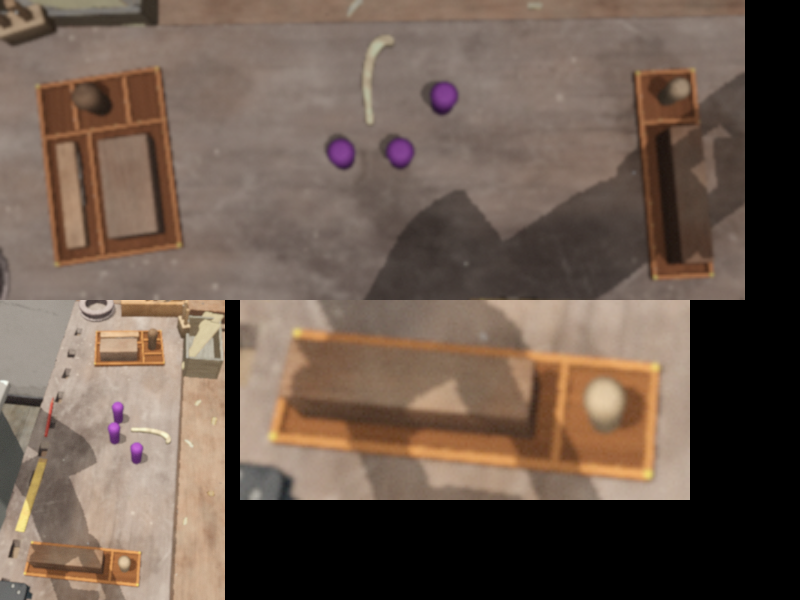

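```bash
python3 -c "
from workcell import env
print(env.job_done())"
```

```text
the job is handed in; nothing more can be done
None
```

Both kits are made up and the job is handed in at about 39 s on the clock: in the last pictures all five pieces sit in their own compartments, and the root hook and the purple look-alikes show no sign of having moved.

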